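Lay out the spice set on the serving board

ROBOT

A 6-joint arm with a two-finger parallel gripper is mounted at the origin on the work surface. World frame = base frame: x ahead of the robot, y to its left, z up, the work surface at z = 0. Lengths are in mm, angles in rad, forces in N, time in s.
With the tool pointing down it reaches from about 350 to 775 mm from the base axis. Payload 7.3 kg.
Tool frame: the origin (TCP) lies between the finger pads; the fingertips stand 14 mm ahead of it and the grasp point (between the pads) lies 5 mm behind it; y points along the fingers, z is the direction in which the jaws open and shut, and the axes are right-handed (so a half turn about y gives the same grasp; the last joint's range is limited). The gripper opens to 92 mm and grips with 3 to 60 N. Pads are 19 mm wide; open, the fingers measure 130 mm over their backs; the gripper's body (75 mm by 190 mm) begins 47 mm behind the grasp point.
Start: joints at [1.17, 0.342, 1.524, -0, 1.275, -0.146], TCP at [132.311, 508.072, 240.741] pointing down, gripper open.
Joint ranges: [-2.53, 2.53], [-0.77, 2.02], [0.04, 2.7], [-1, 4.14], [0.28, 2.66], [-3.11, 3.11]. Speed limits (rad/s): [2.57, 2.57, 3.14, 3.14, 3.14, 3.14].

INTERFACE

Orientations are given as [roll, pitch, yaw] about the fixed x, y, z axes, in that order (R = Rz(yaw) Ry(pitch) Rx(roll)).
In Python, from plant import bot, vision, order gives the robot as it stands.
- The arm moves only by the tool apply_moves, never from a script. Its argument "rows" is a list of rows, each a list of 3 entries, a list of its own where there are three numbers: the shift along the tool's x, y, z in cm, then the turn about the tool's y in rad, then the finger opening in cm, from 0 to 9.18. A call has 1 to 5 rows; each row is the pose to reach, as a shift and turn from the pose measured when the call began, along the tool's axes at that moment; what a row does not reach only later rows make up. A row lasts 1/8 s, in which the tool goes at most 62.5 mm and 10.7 degrees, less where a joint would pass 70% of its speed; a pose out of reach is approached as far as the arm can. A call with a gripper value outside its range is refused whole. The fingers move at their own pace and stop on an object; the grip force is fixed at half the most. Time passes only in rows, so rows that repeat a pose let the fingers close. It gives the time, the measured TCP pose, the force and the opening at its end, in the units of the state.
- bot.get_obs(): the state, without advancing time (a new reading comes with each control period).
- vision.capture(name): name is "scene" or "top"; returns the picture (400x640x3 uint8, red, green, blue); there is no depth.
- vision.camera_info(name): a dict with "mtx" (3x3 intrinsics, pixels), "distortion" ([k1, k2, p1, p2, k3] as OpenCV has them; the pictures are not rectified), "rvec" (rotation vector, rad) and "tvec" (3), from world to camera coordinates, as OpenCV has them. Camera axes: x right, y down, z forward; pixel columns grow to the right and rows downward; lengths in mm; the calibration is good to about 2 mm. A picture is of the moment at which its call begins. camera_info takes no time and is no camera call.
- order.close_job(): hands the job in, once; it reports no verdict.
The state is a dict: "time": time; "joint_positions": joint angles; "dq": joint speeds; "tau": joint torques, N m; "tool_pos": TCP position; "tcp_rot": TCP orientation; "contact_force": force on the tool from outside, world axes, zero at the start; "moment": the same for the moment, N m; "grip_width": finger opening in mm.
Only numpy, scipy, OpenCV 4.12 (cv2) and the standard library are available. Lean on these libraries where they do the work, as an engineer would, in place of code of your own. Each camera call takes 0.05 s, during which the arm holds its last target.

TASK

Lay out the spice set from the turntable on the wooden serving board: stand the ceramic jar centred on the round coaster and the plastic container centred on the square coaster, stand the glass spice bottle on the board midway between the two coasters, and set the metal tin centred on top of the container. Keep all four upright throughout, and leave the brass pepper mill and the steel measuring cup standing where they are.

Things in the scene. Friction and masses are not known exactly. Their poses are not given: they have to be found in the camera images.
- jar_c (a point): Squat olive-glazed ceramic jar, round, 64 mm in diameter where it is gripped (straight-sided from 12 to 58 mm above its foot), 85 mm high with its small lid knob (18 mm wide, top 7 mm). The point lies on its axis half-way up, 42.5 mm above its foot; z is up along the axis. Starts on the turntable; loose, about 0.35 kg.
- bottle_c (a point): Slim clear glass spice bottle with a narrower neck, dark cap and blank paper label, round, 42 mm in diameter, 90 mm high; straight-sided from 5 to 51 mm above its foot. The point lies on its axis half-way up, 45 mm above its foot; z is up. Starts on the turntable; loose, about 0.16 kg.
- container_c (a point): Orange plastic food container, a closed rectangular box with flat top and upright sides: 66 mm along its x, 52 mm along its y, 62 mm high. The point lies at its centre, 31 mm above its foot; z is up. Starts on the turntable at any yaw; loose, about 0.18 kg.
- tin_c (a point): Small round aluminium tin with a ridged twist cap, 48 mm in diameter (50 over the ridges of the cap), 40 mm high, flat top and bottom. The point lies at its centre, 20 mm above its foot; z is up. Starts on the turntable; loose, about 0.08 kg.
- coaster_round: Round dark slate coaster, 80 mm in diameter, 5 mm thick, fixed on one end of the serving board. Origin at the centre of its underside, 12 mm above the island top; its top is 17 mm above the island top.
- coaster_square: Square cork coaster, 80 x 80 mm, 5 mm thick, fixed on the other end of the serving board, 200 mm from the round one centre to centre. Origin at the centre of its underside, 12 mm above the island top; its top is 17 mm above the island top.
- board: Wooden serving board, 290 mm along its x, 110 mm along its y, 12 mm thick, fixed on the island at any yaw, to the left or the right of the robot. Origin at the centre of its underside, on the island top; the round coaster lies 100 mm along its +x, the square one 100 mm along its -x, the free middle of its top at the origin's x and y, 12 mm above the island top.
- turntable: Round pale wooden turntable, 290 mm in diameter, locked so that it does not turn, on the side of the island opposite to the board. Origin at the centre of its underside, on the island top; its flat top is 30 mm above the island top. The jar, bottle, container and tin stand on it in any order about 95 mm from its centre, a quarter turn apart.
- mill_c (a point): Small brass pepper mill, slender and waisted, 36 mm in diameter at most, 95 mm high, standing loose at the centre of the turntable; not to be moved. The point lies on its axis half-way up, 47.5 mm above its foot.
- cup_c (a point): Small open steel measuring cup, 50 mm in diameter, 45 mm high, standing loose on the island top between the turntable and the board; not to be moved. The point lies on its axis half-way up, 22.5 mm above the island top.
Things that resemble listed ones, but are neither listed nor needed, are in the scene too. Of the things shaped like the part that bears tin_c, the aluminium one is meant.

How it is judged (in metres and radians):
At the end, for the whole second after the job is handed in: Jar within 12 mm of the round coaster's centre, container within 12 mm of the square one's, bottle on the board within 15 mm of its centre, tin on the container within 10 mm of its centre (horizontally); each at its resting height (6 mm), upright within 0.12 rad, released and at rest (horizontal distance between jar_c and coaster_round below 0.012 m and height (world z) of jar_c between 0.0535 and 0.0655 m and angle between each of jar_c, container_c, bottle_c, tin_c's own z axis and vertical below 0.12 rad and linear speed of each of jar, container, bottle, tin below 0.02 m/s and horizontal distance between container_c and coaster_square below 0.012 m and height (world z) of container_c between 0.042 and 0.054 m and horizontal distance between bottle_c and board below 0.015 m and height (world z) of bottle_c between 0.051 and 0.063 m and horizontal distance between tin_c and container_c below 0.01 m and height (world z) of tin_c between 0.093 and 0.105 m); the robot touches nothing.
It fails at once if the jar, container, bottle or tin is tipped more than about 35 degrees (angle between any of jar_c, bottle_c, container_c, tin_c's own z axis and vertical above 0.6 rad).
It fails at once if the pepper mill is shifted more than 25 mm or tipped (distance of mill_c from where it was at the start of the episode above 0.025 m or angle between mill_c's own z axis and vertical above 0.5 rad).
It fails at once if the steel measuring cup is shifted more than 25 mm or tipped (distance of cup_c from where it was at the start of the episode above 0.025 m or angle between cup_c's own z axis and vertical above 0.5 rad).
It also fails if it takes over 128 s, if anything falls off the work surface, if the arm or the gripper's body presses on something with over 40 N, if the wrist force passes 120 N, or if a joint passes its speed limit or range.

## Working session

There is one attempt and no reset: what is moved stays moved. The work goes in short steps, Python scripts to look and compute and a tool call to move; the robot and the scene stay as the last step left them, time stands still between calls to the robot, and variables do not carry over. Pictures are saved under pics/ and viewed, and the job is handed in when it is done.

Besides the shell and the picture viewer there is one more tool, called after "Call:" as name(argument=value, ...) on one line, values as JSON. apply_moves: Moves the arm, as the interface text tells. Its arguments: {"type":"object","properties":{"rows":{"type":"array","items":{"type":"array"}}},"required":["rows"]}

```bash
ls; mkdir -p pics; python3 - <<'E'
from plant import bot, vision, order
import cv2
o=bot.get_obs()
for k,v in o.items(): print(k,v)
for n in("scene","top"):
    im=vision.capture(n); cv2.imwrite(f"pics/{n}0.png",im[:,:,::-1]); i=vision.camera_info(n); print(n,i)
E
```

```text
pics
time 0.0
joint_positions [ 1.16999439e+00  3.42734140e-01  1.52506320e+00  4.97086386e-06
  1.27541333e+00 -1.45993072e-01]
dq [ 0.00055256 -0.00083278 -0.00014866  0.00153509  0.00110451 -0.0004887 ]
tau [ 1.46714825e-03 -4.31227648e+01 -2.44226611e+01  7.17929564e-02
  5.58107521e-02 -1.08032889e-04]
tool_pos [132.14311424 507.67277318 240.02291604]
tcp_rot [-1.57239644e+00  2.40083399e-04 -2.54810505e-01]
contact_force [0.2030325  0.57365601 0.18606933]
moment [ 0.00831044 -0.01555298 -0.03639263]
grip_width 91.8084180452908
scene {'mtx': array([[435.45783553,   0.        , 322.87151697],
       [  0.        , 435.45783553, 205.39452702],
       [  0.        ,   0.        ,   1.        ]]), 'distortion': array([-0.00548025,  0.        ,  0.        ,  0.        ,  0.        ]), 'rvec': array([ 2.3322884 ,  0.92423662, -0.3020527 ]), 'tvec': array([-287.37530327, -223.63174155, 1477.89435239])}
top {'mtx': array([[504.94422379,   0.        , 332.91414894],
       [  0.        , 504.94422379, 197.68489816],
       [  0.        ,   0.        ,   1.        ]]), 'distortion': array([-0.06813692,  0.        ,  0.        ,  0.        ,  0.        ]), 'rvec': array([ 2.14789977, -2.06986   ,  0.20579695]), 'tvec': array([ -72.09132005,  441.21096909, 1367.28857203])}
```

View pics/scene0.png

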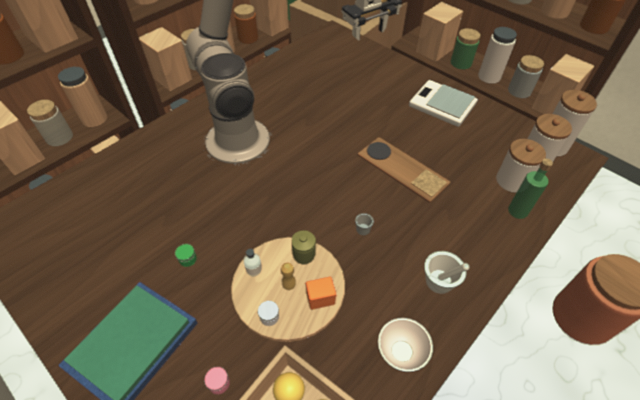

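View pics/top0.png

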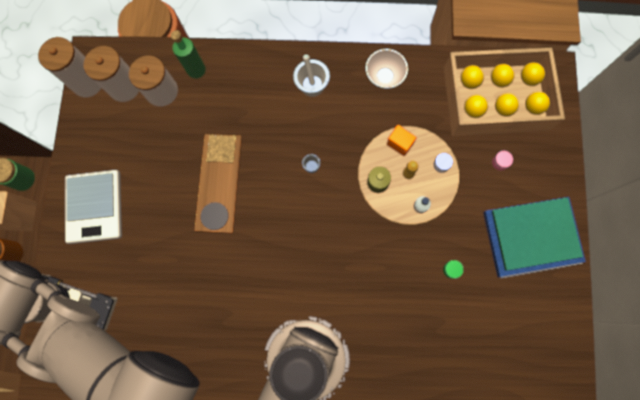

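```bash
python3 - <<'E'
import cv2, numpy as np
t=cv2.imread('pics/top0.png'); s=cv2.imread('pics/scene0.png')
cv2.imwrite('pics/c1.png',cv2.resize(t[115:235,350:470],None,fx=5,fy=5,interpolation=cv2.INTER_CUBIC))
cv2.imwrite('pics/c2.png',cv2.resize(s[220:345,225:350],None,fx=4.8,fy=4.8,interpolation=cv2.INTER_CUBIC))
cv2.imwrite('pics/c3.png',cv2.resize(t[125:240,180:335],None,fx=5,fy=5,interpolation=cv2.INTER_CUBIC))
E
```

```text
(no output)
```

View pics/c1.png

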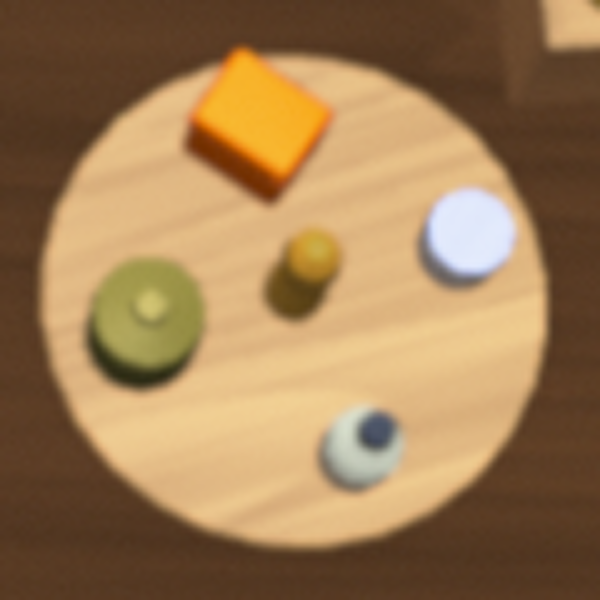

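View pics/c2.png

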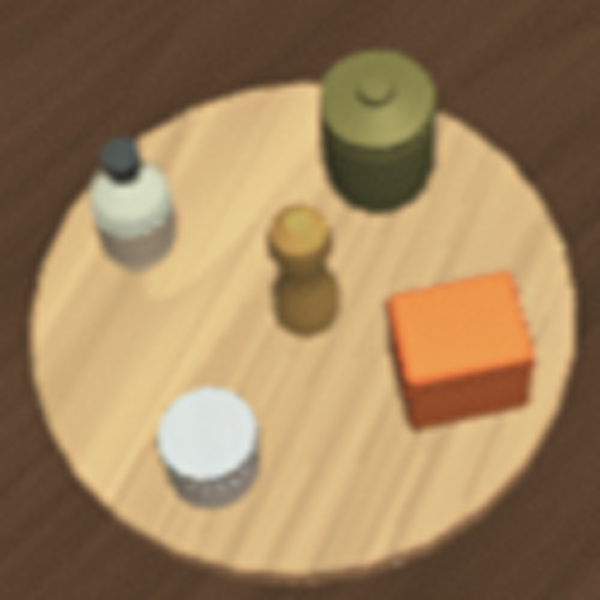

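View pics/c3.png

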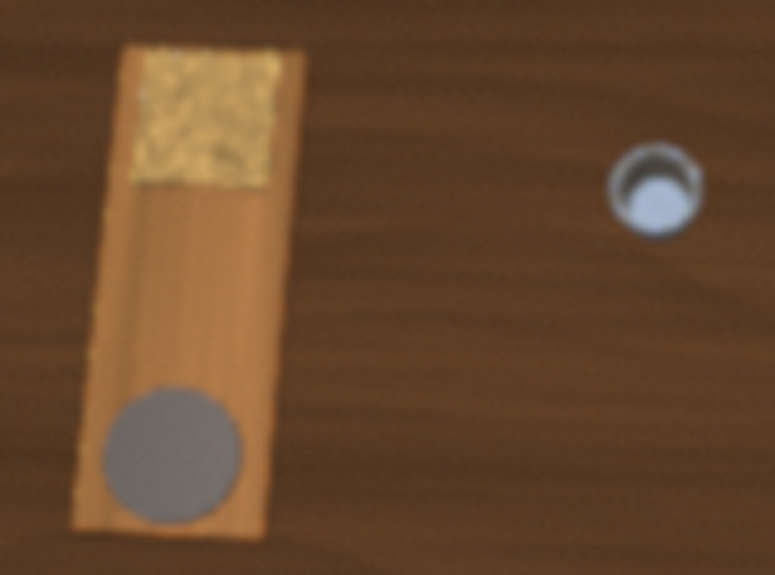

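```bash
cat > h.py <<'E'
import cv2, numpy as np
from plant import bot, vision, order
def ray(name,uv,z):
    i=vision.camera_info(name); R=cv2.Rodrigues(i['rvec'])[0]; C=-R.T@i['tvec']
    p=cv2.undistortPoints(np.array(uv,float).reshape(-1,1,2),i['mtx'],i['distortion']).reshape(-1,2)
    d=np.c_[p,np.ones(len(p))]@R
    z=np.broadcast_to(z,len(d)); return C+d*((z-C[2])/d[:,2])[:,None]
def proj(name,P):
    i=vision.camera_info(name)
    return cv2.projectPoints(np.array(P,float).reshape(-1,1,3),i['rvec'],i['tvec'],i['mtx'],i['distortion'])[0].reshape(-1,2)
def blob(im,lo,hi,box,big=True,show=False):
    x0,y0,x1,y1=box
    m=cv2.inRange(cv2.cvtColor(im,cv2.COLOR_BGR2HSV),np.array(lo),np.array(hi)); k=np.zeros_like(m);k[y0:y1,x0:x1]=m[y0:y1,x0:x1]
    c=cv2.findContours(k,cv2.RETR_EXTERNAL,cv2.CHAIN_APPROX_NONE)[0]
    return max(c,key=cv2.contourArea).reshape(-1,2).astype(float)
E
python3 - <<'E'
from h import *
t=cv2.imread('pics/top0.png'); s=cv2.imread('pics/scene0.png')
for n,im,pts in (("top",t,[(443,162),(379,176),(381,187),(422,205),(425,200),(420,210),(402,137),(398,150),(412,165),(215,150),(214,214),(218,180),(311,163),(370,200)]),("scene",s,[(268,311),(303,240),(303,255),(252,262),(250,252),(320,290),(320,303)])):
    print(n,[(p,tuple(cv2.cvtColor(im,cv2.COLOR_BGR2HSV)[p[1],p[0]].tolist())) for p in pts])
print('turntable/tin/jarlid/knob/cap/coasters by eye top:')
c1=lambda x,y:(350+(x+.5)/5-.5,115+(y+.5)/5-.5)
c2=lambda x,y:(225+(x+.5)/4.8-.5,220+(y+.5)/4.8-.5)
c3=lambda x,y:(180+(x+.5)/5-.5,125+(y+.5)/5-.5)
f=lambda n,uv,z:print(ray(n,[uv],z).round(1)[0])
print('tin');f('top',c1(470,233),70);f('scene',c2(209,433),70)
print('jar knob');f('top',c1(152,304),114);f('scene',c2(376,88),113)
print('jar lid');f('top',c1(148,313),98)
print('cap');f('top',c1(378,428),119);f('scene',c2(119,152),119)
print('cont');[f('top',c1(*p),92) for p in((239,47),(331,117),(274,185),(190,118))]
[f('scene',c2(*p),92) for p in((390,300),(510,272),(533,357),(407,383))]
print('coast');f('top',c3(172,455),17);f('top',c3(206,117),17)
[f('top',c3(*p),12) for p in((123,45),(306,52),(265,539),(72,530))]
print('cup');f('top',c3(656,190),45);print('mill');f('top',c1(314,252),122)
f('scene',c2(299,218),124)
print('tt');f('top',c1(294,301),30)
E
```

```text
top [((443, 162), (111, 27, 250)), ((379, 176), (26, 115, 208)), ((381, 187), (27, 131, 138)), ((422, 205), (40, 20, 187)), ((425, 200), (110, 67, 103)), ((420, 210), (35, 21, 161)), ((402, 137), (20, 208, 248)), ((398, 150), (12, 235, 115)), ((412, 165), (22, 170, 202)), ((215, 150), (18, 132, 188)), ((214, 214), (13, 27, 114)), ((218, 180), (14, 154, 169)), ((311, 163), (109, 48, 206)), ((370, 200), (18, 101, 234))]
scene [((268, 311), (72, 6, 225)), ((303, 240), (27, 110, 134)), ((303, 255), (29, 96, 69)), ((252, 262), (35, 30, 219)), ((250, 252), (72, 14, 89)), ((320, 290), (14, 171, 237)), ((320, 303), (10, 182, 146))]
turntable/tin/jarlid/knob/cap/coasters by eye top:
tin
[ 553.7 -361.3   70. ]
[ 556.8 -365.7   70. ]
jar knob
[ 494.9 -180.6  114. ]
[ 494.6 -184.3  113. ]
jar lid
[ 493.9 -179.8   98. ]
cap
[ 430.3 -301.2  119. ]
[ 429.6 -305.2  119. ]
cont
[ 650.3 -228.4   92. ]
[ 611.3 -279.9   92. ]
[ 570.7 -248.5   92. ]
[ 607.7 -201.6   92. ]
[ 579.  -260.5   92. ]
[ 612.1 -207.5   92. ]
[ 652.1 -234.5   92. ]
[ 616.6 -287.1   92. ]
coast
[385.  281.2  17. ]
[586.  278.5  17. ]
[630.4 333.2  12. ]
[629.5 223.7  12. ]
[339.6 225.2  12. ]
[340.5 336.3  12. ]
cup
[543.   10.9  45. ]
mill
[ 524.8 -266.3  122. ]
[ 526.5 -270.7  124. ]
tt
[ 521.3 -268.5   30. ]
```

```bash
python3 - <<'E'
from h import *
t=cv2.imread('pics/top0.png'); s=cv2.imread('pics/scene0.png')
cv2.imwrite('pics/c4.png',cv2.resize(s[130:240,350:460],None,fx=5,fy=5,interpolation=cv2.INTER_CUBIC))
# tin top, container top, turntable, coasters by contours
def fit(n,im,lo,hi,box,z,tag):
    c=blob(im,lo,hi,box); P=ray(n,c,z)[:,:2]
    (cx,cy),r=cv2.minEnclosingCircle(P.astype(np.float32)); print(tag,n,P.shape,'circ',round(cx,1),round(cy,1),round(r,1),'rect',cv2.minAreaRect(P.astype(np.float32)))
fit('top',t,(95,10,210),(130,80,255),(430,145,460,180),70,'tin')
fit('scene',s,(0,0,200),(180,40,255),(255,298,285,322),70,'tin')
fit('top',t,(15,180,180),(25,255,255),(380,120,420,160),92,'cont')
fit('scene',s,(8,140,190),(18,255,255),(300,270,345,310),92,'cont')
fit('top',t,(12,70,150),(25,135,255),(350,115,470,235),30,'tt')
fit('top',t,(0,0,80),(180,70,140),(190,195,240,235),17,'round')
fit('top',t,(15,90,150),(25,180,255),(200,130,240,165),17,'square')
fit('top',t,(20,90,60),(35,255,255),(363,160,392,195),97,'jar')
E
```

```text
tin top (45, 2) circ 554.5 -362.0 23.5 rect ((554.4440307617188, -361.075927734375), (42.16727066040039, 46.708953857421875), 89.65825653076172)
tin scene (53, 2) circ 556.1 -366.0 24.0 rect ((555.7779541015625, -365.8238830566406), (44.65647888183594, 46.68324661254883), 3.080540180206299)
cont top (63, 2) circ 612.9 -241.4 37.2 rect ((612.3624877929688, -241.5067138671875), (62.7762565612793, 51.70485305786133), 57.78430938720703)
cont scene (84, 2) circ 615.1 -247.1 38.4 rect ((614.6964111328125, -247.06768798828125), (64.2386703491211, 51.12739181518555), 56.887081146240234)
tt top (337, 2) circ 524.2 -268.5 145.3 rect ((525.18896484375, -268.92413330078125), (286.1866760253906, 289.4119873046875), 2.0407323837280273)
round top (74, 2) circ 384.7 281.2 38.3 rect ((385.4811706542969, 281.2417297363281), (72.23780822753906, 75.25552368164062), 2.217884063720703)
square top (131, 2) circ 579.8 281.2 63.3 rect ((581.5638427734375, 282.027587890625), (88.69659423828125, 100.23319244384766), 1.803562879562378)
jar top (78, 2) circ 489.8 -178.6 36.4 rect ((491.98187255859375, -179.46192932128906), (67.42549896240234, 59.84890365600586), 1.3305349349975586)
```

View pics/c4.png

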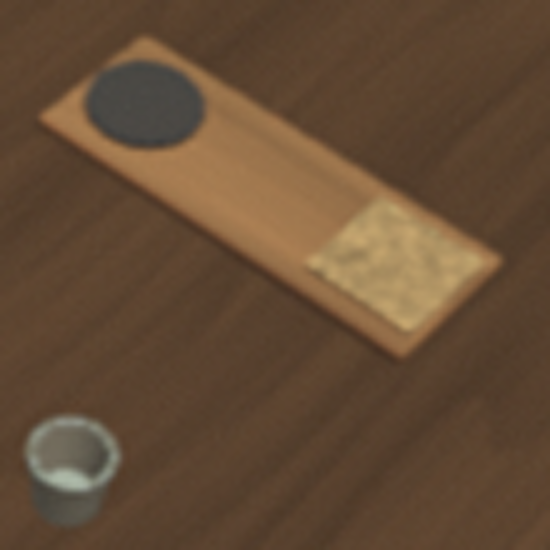

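```bash
cat >> h.py <<'E'
def plan(x,y,z,jaw=None):
    "shift in tool axes (cm) and turn (rad) to reach TCP x,y,z mm with jaw angle deg"
    from scipy.spatial.transform import Rotation as Ro
    o=bot.get_obs(); R=Ro.from_euler('xyz',o['tcp_rot']).as_matrix()
    d=R.T@(np.array([x,y,z])-o['tool_pos'])/10
    j=np.degrees(np.arctan2(R[1,2],R[0,2]))
    a=0 if jaw is None else -np.radians((jaw-j+180)%360-180)
    print('t',round(o['time'],2),'pos',o['tool_pos'].round(1),'rpy',o['tcp_rot'].round(3),'jaw',round(j,1),'w',round(o['grip_width'],1),'F',o['contact_force'].round(1),'q6',o['joint_positions'][[0,5]].round(2)); print('shift',d.round(2),'turn',round(a,3))
E
python3 - <<'E'
from h import *
c4=lambda x,y:(350+(x+.5)/5-.5,130+(y+.5)/5-.5)
print(ray('scene',[c4(145,104)],17).round(1)); P=ray('scene',[c4(*p) for p in((386,199),(487,260),(408,331),(306,263))],17);print(P.round(1),P.mean(0))
print(ray('scene',[c4(*p) for p in((146,36),(40,118),(402,358),(502,258))],12).round(1))
plan(500,200,240,60)
plan(495,-182,240,16)
E
```

```text
[[387.2 274.2  17. ]]
[[550.8 313.6  17. ]
 [625.8 314.5  17. ]
 [622.5 233.3  17. ]
 [545.7 234.9  17. ]] [586.20255037 274.05636773  17.        ]
[[344.6 329.7  12. ]
 [342.6 220.8  12. ]
 [630.2 217.4  12. ]
 [630.2 326.9  12. ]]
t 0.1 pos [132.2 507.7 240.1] rpy [-1.572  0.    -0.255] jaw 75.4 w 91.7 F [-0.8  0.1 -0.3] q6 [ 1.17 -0.15]
shift [ 4.335e+01  3.000e-02 -2.051e+01] turn 0.269
t 0.1 pos [132.2 507.7 240.1] rpy [-1.572  0.    -0.255] jaw 75.4 w 91.7 F [-0.8  0.1 -0.3] q6 [ 1.17 -0.15]
shift [ 52.49   0.08 -57.61] turn 1.037
```

Call:
apply_moves(rows=[[[15,0,-7],0.1,9.18],[[30,0,-14],0.2,9.18],[[43,0,-20.5],0.27,9.18],[[43,0,-20.5],0.27,9.18],[[43,0,-20.5],0.27,9.18]])

```text
time: 0.72
tool_pos: [372.7, 305.4, 240.2]
tcp_rot: [-1.572, 0.0, -0.525]
contact_force: [0.7, 0.6, -0.1]
grip_width: 91.3
```

```bash
python3 -c "
from h import *
plan(495,-182,200,16)"
```

```text
t 0.72 pos [372.7 305.4 240.2] rpy [-1.572  0.    -0.525] jaw 59.9 w 91.3 F [ 0.7  0.6 -0.1] q6 [ 0.53 -0.52]
shift [ 35.     4.08 -36.05] turn 0.767
```

Call:
apply_moves(rows=[[[35,4,-36],0.77,9.18],[[35,4,-36],0.77,9.18],[[35,4,-36],0.77,9.18],[[35,4,-36],0.77,9.18],[[35,4,-36],0.77,9.18]])

```text
time: 1.35
tool_pos: [448.1, 3.0, 215.7]
tcp_rot: [-1.572, -0.001, -1.297]
contact_force: [0.9, 0.5, 0.2]
grip_width: 91.4
```

```bash
python3 -c "
from h import *
plan(495,-182,200,16)"
```

```text
t 1.35 pos [448.1   3.  215.7] rpy [-1.572e+00 -1.000e-03 -1.297e+00] jaw 15.7 w 91.4 F [0.9 0.5 0.2] q6 [-0.16 -0.44]
shift [19.08  1.59 -0.48] turn -0.006
```

Call:
apply_moves(rows=[[[19.1,1.6,-0.5],0,9.18],[[19.1,1.6,-0.5],0,9.18],[[19.1,1.6,-0.5],0,9.18],[[19.1,1.6,-0.5],0,9.18],[[19.1,1.6,-0.5],0,9.18]])

```text
time: 1.98
tool_pos: [494.3, -182.1, 199.2]
tcp_rot: [-1.573, 0.001, -1.298]
contact_force: [-0.5, 0.9, -0.3]
grip_width: 91.6
```

```bash
python3 -c "
from h import *
plan(495,-182,120,16)
t=vision.capture('top')[:,:,::-1]; s=vision.capture('scene')[:,:,::-1]
o=bot.get_obs();p=o['tool_pos'];j=o['tcp_rot'][2]+np.pi/2;u=np.array([np.cos(j),np.sin(j),0])
for n,im in(('top',t),('scene',s)):
    T=[p+[0,0,-14]+k*46*u for k in(-1,0,1)]
    q=proj(n,T);print(n,q.round(1)); x,y=q[1].astype(int)-60; c=cv2.resize(im[y:y+120,x:x+120],None,fx=5,fy=5,interpolation=cv2.INTER_CUBIC)
    for a in q: cv2.drawMarker(c,tuple(int(v) for v in ((a-[x,y]+.5)*5-.5)),(0,0,255),0,12,1)
    cv2.imwrite(f'pics/hov_{n}.png',c)
"
```

```text
t 1.98 pos [ 494.3 -182.1  199.2] rpy [-1.573e+00  1.000e-03 -1.298e+00] jaw 15.6 w 91.6 F [-0.5  0.9 -0.3] q6 [-0.5  -0.77]
shift [0.02 7.92 0.08] turn -0.007
top [[387.1 185.7]
 [382.5 168.6]
 [377.9 151.7]]
scene [[286.6 213.1]
 [303.1 220.3]
 [320.1 227.6]]
```

View pics/hov_top.png

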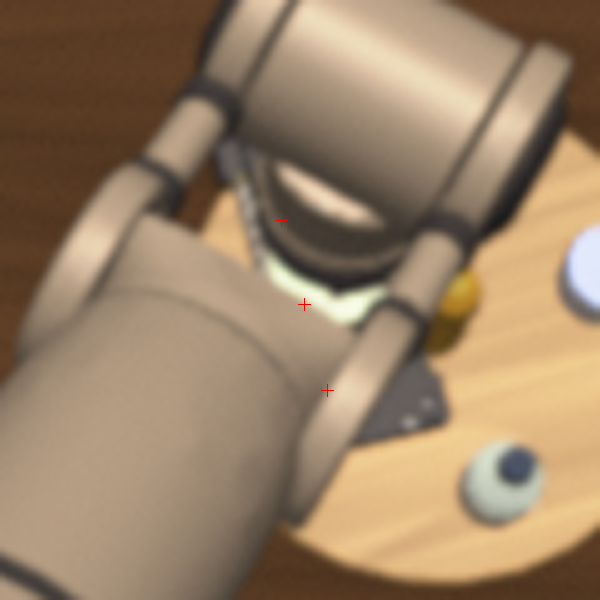

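View pics/hov_scene.png

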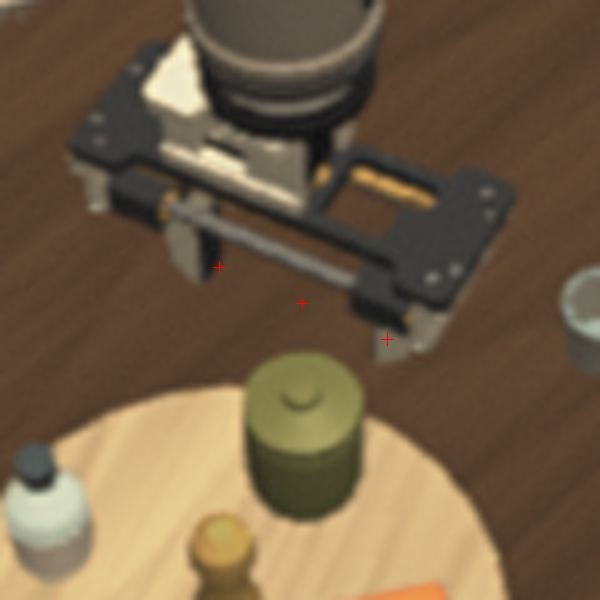

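```bash
python3 -c "
from h import *
q=np.array([303.1,220.3]);print((ray('scene',[q+[-1.2,2]],185)-ray('scene',[q],185)).round(1))
plan(495,-181,70,16)
"
```

```text
[[ 2.1 -6.2  0. ]]
t 2.08 pos [ 494.5 -180.8  199.8] rpy [-1.572 -0.    -1.296] jaw 15.7 w 91.9 F [-0.8 -0.1  1. ] q6 [-0.5  -0.77]
shift [ 0.03 12.98  0.06] turn -0.005
```

Call:
apply_moves(rows=[[[0,5,0],0,9.18],[[0,9,0],0,9.18],[[0,11.5,0],0,9.18],[[0,12.9,0],0,9.18],[[0,12.9,0],0,9.18]])

```text
time: 2.7
tool_pos: [494.2, -179.9, 70.7]
tcp_rot: [-1.573, 0.001, -1.295]
contact_force: [0.5, 0.1, 0.2]
grip_width: 91.5
```

```bash
python3 -c "
from h import *
plan(495,-181,70,16)
s=vision.capture('scene')[:,:,::-1]
cv2.imwrite('pics/g1.png',cv2.resize(s[180:310,235:365],None,fx=4.5,fy=4.5,interpolation=cv2.INTER_CUBIC))
"
```

```text
t 2.7 pos [ 494.2 -179.9   70.7] rpy [-1.573e+00  1.000e-03 -1.295e+00] jaw 15.8 w 91.5 F [0.5 0.1 0.2] q6 [-0.49 -0.77]
shift [0.13 0.06 0.05] turn -0.003
```

View pics/g1.png

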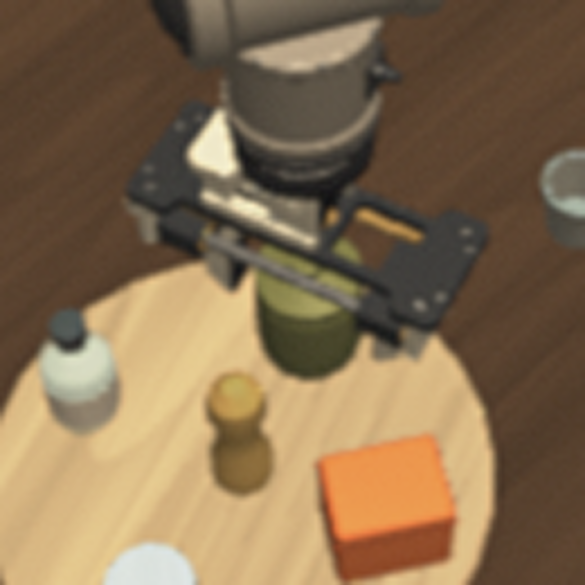

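The gripper straddles the jar (jar at about (308,330) in the crop, with a finger on either side). Closing.

Call:
apply_moves(rows=[[[0,0,0],0,5.0],[[0,0,0],0,5.0],[[0,0,0],0,5.0],[[0,0,0],0,5.0],[[0,0,0],0,5.0]])

```text
time: 3.38
tool_pos: [494.8, -180.6, 71.8]
tcp_rot: [-1.571, -0.001, -1.295]
contact_force: [-1.6, 0.9, 4.2]
grip_width: 62.7
```

```bash
python3 -c "
from h import *
plan(495,-181,240,16)"
```

```text
t 3.38 pos [ 494.8 -180.6   71.8] rpy [-1.571e+00 -1.000e-03 -1.295e+00] jaw 15.8 w 62.7 F [-1.6  0.9  4.2] q6 [-0.49 -0.77]
shift [  0.06 -16.82  -0.  ] turn -0.004
```

Call:
apply_moves(rows=[[[0,-1,0],0,5.0],[[0,-4,0],0,5.0],[[0,-8,0],0,5.0],[[0,-12,0],0,5.0],[[0,-14,0],0,5.0]])

```text
time: 4.0
tool_pos: [495.1, -180.5, 214.0]
tcp_rot: [-1.57, -0.002, -1.295]
contact_force: [0.4, -0.1, -5.3]
grip_width: 63.1
```

```bash
python3 -c "
from h import *
plan(460,50,210,50)
plan(385,281,150,90)"
```

```text
t 4.0 pos [ 495.1 -180.5  214. ] rpy [-1.57  -0.002 -1.295] jaw 15.8 w 63.1 F [ 0.4 -0.1 -5.3] q6 [-0.49 -0.77]
shift [-23.14   0.35   2.89] turn -0.597
t 4.0 pos [ 495.1 -180.5  214. ] rpy [-1.57  -0.002 -1.295] jaw 15.8 w 63.1 F [ 0.4 -0.1 -5.3] q6 [-0.49 -0.77]
shift [-47.42   6.29   1.95] turn -1.295
```

Call:
apply_moves(rows=[[[-4,0,0.3],-0.1,5.0],[[-9,0,0.7],-0.25,5.0],[[-14,0,1.1],-0.4,5.0],[[-19,0,1.5],-0.55,5.0],[[-24,0,2],-0.7,5.0]])

```text
time: 4.62
tool_pos: [448.1, 57.3, 213.4]
tcp_rot: [-1.572, -0.002, -0.591]
contact_force: [0.6, 0.1, -3.5]
grip_width: 63.0
```

```bash
python3 -c "
from h import *
plan(385,281,200,90)"
```

```text
t 4.62 pos [448.1  57.3 213.4] rpy [-1.572 -0.002 -0.591] jaw 56.2 w 63.0 F [ 0.6  0.1 -3.5] q6 [-0.04 -1.02]
shift [-17.7    1.3   15.06] turn -0.591
```

Call:
apply_moves(rows=[[[-4,0.2,3.4],-0.15,5.0],[[-8,0.4,6.8],-0.3,5.0],[[-12,0.8,10.2],-0.45,5.0],[[-15.5,1,13.2],-0.55,5.0],[[-17.7,1.3,15],-0.59,5.0]])

```text
time: 5.25
tool_pos: [383.3, 282.2, 199.8]
tcp_rot: [-1.573, 0.0, 0.003]
contact_force: [0.8, -0.1, -3.9]
grip_width: 63.0
```

```bash
python3 -c "
from h import *
plan(385,281,59,90)"
```

```text
t 5.25 pos [383.3 282.2 199.8] rpy [-1.573  0.     0.003] jaw 90.2 w 63.0 F [ 0.8 -0.1 -3.9] q6 [ 0.47 -1.1 ]
shift [ 0.17 14.08 -0.1 ] turn 0.003
```

Call:
apply_moves(rows=[[[0.1,4,-0.1],0,5.0],[[0.1,8,-0.1],0,5.0],[[0.1,11.5,-0.1],0,5.0],[[0.1,13.2,-0.1],0,5.0],[[0.1,13.5,-0.1],0,5.0]])

```text
time: 5.88
tool_pos: [383.4, 280.5, 63.7]
tcp_rot: [-1.574, 0.003, 0.003]
contact_force: [0.7, 0.7, -4.4]
grip_width: 63.2
```

```bash
python3 -c "
from h import *
plan(385,281,58,90)
s=vision.capture('scene')[:,:,::-1]
cv2.imwrite('pics/p1.png',cv2.resize(s[90:220,330:460],None,fx=4.5,fy=4.5,interpolation=cv2.INTER_CUBIC))
"
```

```text
t 5.88 pos [383.4 280.5  63.7] rpy [-1.574  0.003  0.003] jaw 90.2 w 63.2 F [ 0.7  0.7 -4.4] q6 [ 0.47 -1.1 ]
shift [0.16 0.57 0.05] turn 0.003
```

View pics/p1.png

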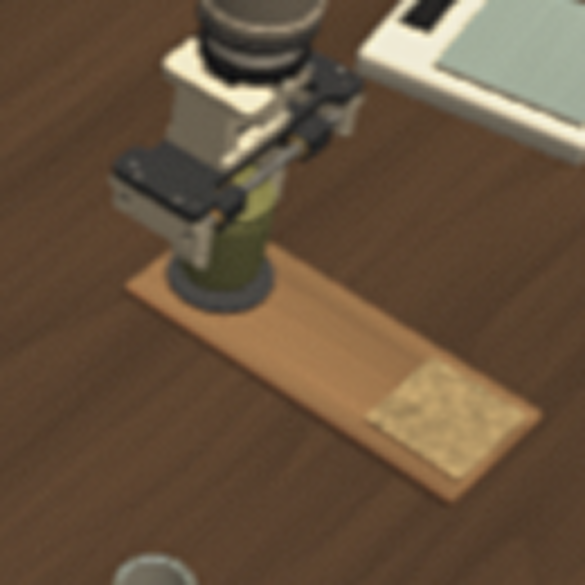

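The jar hangs over the round coaster, at about (222,265) in the crop. Lowering in small steps until it touches.

Call:
apply_moves(rows=[[[0.15,0.2,0],0,5.0],[[0.15,0.4,0],0,5.0],[[0.15,0.5,0],0,5.0],[[0.15,0.6,0],0,5.0],[[0.15,0.6,0],0,5.0]])

```text
time: 6.55
tool_pos: [385.5, 280.8, 58.9]
tcp_rot: [-1.573, 0.001, 0.003]
contact_force: [-2.3, -0.7, 3.4]
grip_width: 63.1
```

Call:
apply_moves(rows=[[[0,0,0],0,6.8],[[0,0,0],0,8.0],[[0,0,0],0,9.18],[[0,-4,0],0,9.18],[[0,-10,0],0,9.18]])

```text
time: 7.18
tool_pos: [384.7, 280.5, 158.7]
tcp_rot: [-1.575, 0.005, 0.003]
contact_force: [0.3, 1.0, -0.2]
grip_width: 91.7
```

```bash
python3 -c "
from h import *
plan(430,-301,200,-20)
plan(440,0,200,30)
print(np.degrees(np.arctan2(-301+268.5,430-524)))
"
```

```text
t 7.17 pos [384.7 280.5 158.7] rpy [-1.575  0.005  0.003] jaw 90.2 w 91.7 F [ 0.3  1.  -0.2] q6 [ 0.47 -1.1 ]
shift [  4.34  -3.9  -58.18] turn 1.923
t 7.17 pos [384.7 280.5 158.7] rpy [-1.575  0.005  0.003] jaw 90.2 w 91.7 F [ 0.3  1.  -0.2] q6 [ 0.47 -1.1 ]
shift [  5.43  -4.04 -28.09] turn 1.05
-160.92744561214462
```

Call:
apply_moves(rows=[[[0.5,-3,-5],0,9.18],[[1,-5,-11],0,9.18],[[1.5,-5,-17],0,9.18],[[2,-5,-23],0,9.18],[[2.5,-5,-29],0,9.18]])

```text
time: 7.8
tool_pos: [410.8, -11.0, 210.1]
tcp_rot: [-1.575, 0.004, 0.003]
contact_force: [1.0, -0.2, -0.1]
grip_width: 91.7
```

```bash
python3 -c "
from h import *
plan(430,-301,200,109)
t=vision.capture('top')[:,:,::-1]
cv2.imwrite('pics/p2.png',cv2.resize(t[110:250,170:330],None,fx=5,fy=5-.8,interpolation=cv2.INTER_CUBIC))
"
```

```text
t 7.8 pos [410.8 -11.  210.1] rpy [-1.575  0.004  0.003] jaw 90.2 w 91.7 F [ 1.  -0.2 -0.1] q6 [-0.21 -1.78]
shift [  1.84   1.13 -29.  ] turn -0.329
```

View pics/p2.png

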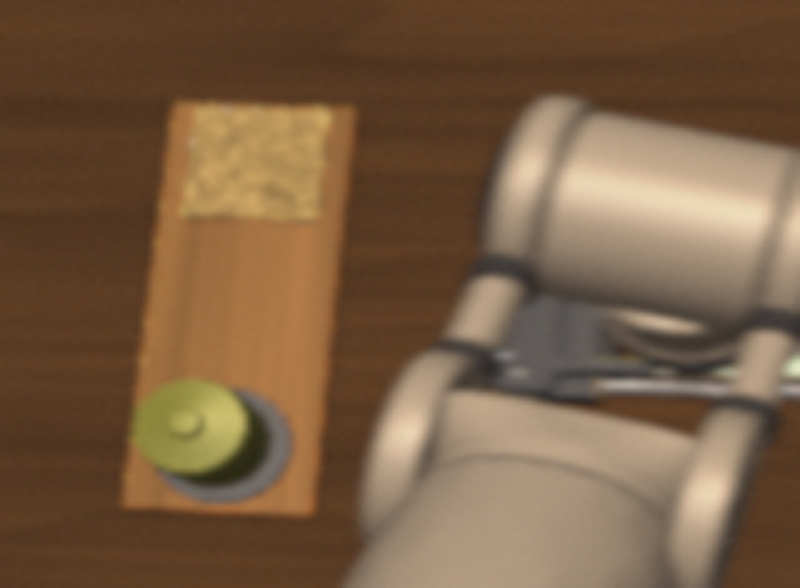

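```bash
python3 -c "
from h import *
print(ray('top',[(207,210.5)],101))"
```

```text
[[384.57470275 280.1196969  101.        ]]
```

Call:
apply_moves(rows=[[[0.5,0.5,-6],-0.1,9.18],[[1,1,-12],-0.2,9.18],[[1.5,1,-18],-0.33,9.18],[[1.8,1,-24],-0.33,9.18],[[1.8,1,-29],-0.33,9.18]])

```text
time: 8.48
tool_pos: [429.2, -309.9, 202.4]
tcp_rot: [-1.578, 0.006, 0.328]
contact_force: [0.5, 0.3, -0.0]
grip_width: 91.8
```

```bash
python3 -c "
from h import *
plan(430,-301,140,109)"
```

```text
t 8.47 pos [ 429.2 -309.9  202.4] rpy [-1.578  0.006  0.328] jaw 108.8 w 91.8 F [ 0.5  0.3 -0. ] q6 [-0.77 -2.66]
shift [0.4  6.23 0.86] turn -0.004
```

Call:
apply_moves(rows=[[[0.4,2,0.9],0,9.18],[[0.4,6,0.9],0,9.18],[[0.4,6.2,0.9],0,9.18]])

```text
time: 8.85
tool_pos: [428.6, -299.3, 138.0]
tcp_rot: [-1.573, 0.009, 0.327]
contact_force: [-0.5, -0.3, 1.0]
grip_width: 91.9
```

```bash
python3 -c "
from h import *
plan(430.3,-301.2,72,109)
s=vision.capture('scene')[:,:,::-1]
cv2.imwrite('pics/g2.png',cv2.resize(s[180:310,205:335],None,fx=4.5,fy=4.5,interpolation=cv2.INTER_CUBIC))
"
```

```text
t 8.85 pos [ 428.6 -299.3  138. ] rpy [-1.573  0.009  0.327] jaw 108.8 w 91.9 F [-0.5 -0.3  1. ] q6 [-0.75 -2.64]
shift [ 0.15  6.59 -0.23] turn -0.004
```

View pics/g2.png

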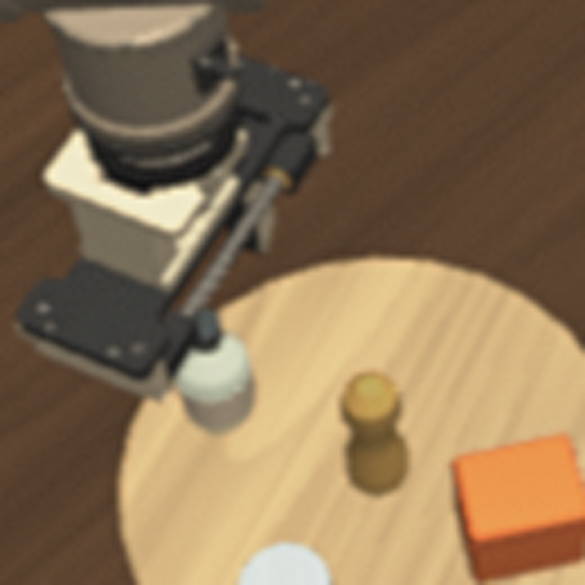

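Call:
apply_moves(rows=[[[0.1,2,-0.2],0,9.18],[[0.1,4.5,-0.2],0,9.18],[[0.1,6,-0.2],0,9.18],[[0.1,6.6,-0.2],0,9.18],[[0.1,6.6,-0.2],0,9.18]])

```text
time: 9.52
tool_pos: [431.1, -302.2, 74.0]
tcp_rot: [-1.576, 0.007, 0.328]
contact_force: [0.0, -0.2, 1.1]
grip_width: 91.6
```

Call:
apply_moves(rows=[[[0,0,0],0,3.0],[[0,0,0],0,3.0],[[0,0,0],0,3.0],[[0,0,0],0,3.0],[[0,0,0],0,3.0]])

```text
time: 10.15
tool_pos: [431.1, -302.2, 74.0]
tcp_rot: [-1.576, 0.007, 0.328]
contact_force: [-0.8, -0.0, 0.1]
grip_width: 46.6
```

```bash
python3 -c "
from h import *
plan(430.3,-301.2,72,109)"
```

```text
t 10.15 pos [ 431.1 -302.2   74. ] rpy [-1.576  0.007  0.328] jaw 108.8 w 46.6 F [-0.8 -0.   0.1] q6 [-0.75 -2.64]
shift [-0.04  0.2   0.12] turn -0.004
```

Call:
apply_moves(rows=[[[0,0,0],0,3.0],[[0,0,0],0,3.0],[[0,0,0],0,3.0]])

```text
time: 10.52
tool_pos: [431.1, -302.3, 74.0]
tcp_rot: [-1.576, 0.007, 0.328]
contact_force: [-0.5, -0.3, 0.1]
grip_width: 41.6
```

Call:
apply_moves(rows=[[[0,-1,0],0,3.0],[[0,-4,0],0,3.0],[[0,-8,0],0,3.0],[[0,-12,0],0,3.0],[[0,-13,0],0,3.0]])

```text
time: 11.15
tool_pos: [432.6, -302.0, 206.9]
tcp_rot: [-1.581, 0.004, 0.328]
contact_force: [0.1, -0.1, -1.8]
grip_width: 41.6
```

```bash
python3 -c "
from h import *
plan(485.5,280,200,90)
s=vision.capture('scene')[:,:,::-1]
cv2.imwrite('pics/g3.png',cv2.resize(s[150:300,205:355],None,fx=4,fy=4,interpolation=cv2.INTER_CUBIC))
"
```

```text
t 11.15 pos [ 432.6 -302.   206.9] rpy [-1.581  0.004  0.328] jaw 108.8 w 41.6 F [ 0.1 -0.1 -1.8] q6 [-0.75 -2.65]
shift [23.76  0.06 53.39] turn 0.328
```

View pics/g3.png

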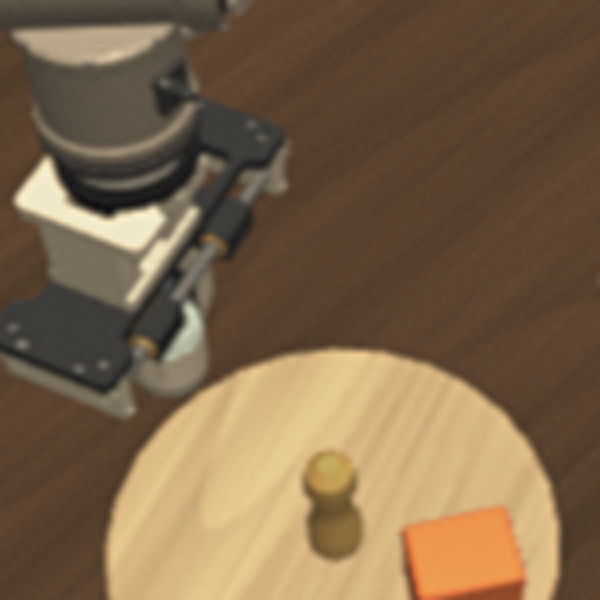

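The bottle is held upright between the fingers, at about (172,365) in the crop, and the mill is untouched. Carrying it to the board.

Call:
apply_moves(rows=[[[2,0,4.5],0.05,3.0],[[4,0,9],0.1,3.0],[[6.2,0,14],0.15,3.0],[[8.4,0,19],0.2,3.0],[[10.6,0,24],0.25,3.0]])

```text
time: 11.82
tool_pos: [454.5, -38.6, 202.4]
tcp_rot: [-1.58, 0.005, 0.076]
contact_force: [1.1, 0.4, -1.1]
grip_width: 41.3
```

```bash
python3 -c "
from h import *
plan(485.5,280,200,90)"
```

```text
t 11.82 pos [454.5 -38.6 202.4] rpy [-1.58   0.005  0.076] jaw 94.3 w 41.3 F [ 1.1  0.4 -1.1] q6 [-0.25 -1.89]
shift [ 5.51 -0.07 31.54] turn 0.076
```

Call:
apply_moves(rows=[[[1,0,6],0.03,3.0],[[2,0,12],0.05,3.0],[[3.2,0,18],0.08,3.0],[[4.3,0,24],0.08,3.0],[[5.5,0,29],0.08,3.0]])

```text
time: 12.45
tool_pos: [486.3, 256.8, 197.8]
tcp_rot: [-1.581, 0.007, -0.003]
contact_force: [0.2, -1.5, -1.1]
grip_width: 41.2
```

```bash
python3 -c "
from h import *
plan(485.5,280,100,90)"
```

```text
t 12.45 pos [486.3 256.8 197.8] rpy [-1.581  0.007 -0.003] jaw 89.8 w 41.2 F [ 0.2 -1.5 -1.1] q6 [ 0.35 -1.21]
shift [-0.02  9.76  2.42] turn -0.003
```

Call:
apply_moves(rows=[[[-0.1,1,2.3],0,3.0],[[-0.1,5,2.4],0,3.0],[[-0.1,9,2.4],0,3.0],[[-0.1,12,2.4],0,3.0],[[-0.1,13,2.4],0,3.0]])

```text
time: 13.08
tool_pos: [482.4, 278.6, 64.4]
tcp_rot: [-1.584, 0.013, -0.003]
contact_force: [-0.2, 0.2, -1.2]
grip_width: 41.0
```

```bash
python3 -c "
from h import *
plan(485.5,280,57,90)
s=vision.capture('scene')[:,:,::-1]
cv2.imwrite('pics/p3.png',cv2.resize(s[90:220,330:460],None,fx=4.5,fy=4.5,interpolation=cv2.INTER_CUBIC))
"
```

```text
t 13.07 pos [482.4 278.6  64.4] rpy [-1.584  0.013 -0.003] jaw 89.8 w 41.0 F [-0.2  0.2 -1.2] q6 [ 0.39 -1.17]
shift [0.31 0.73 0.15] turn -0.003
```

View pics/p3.png

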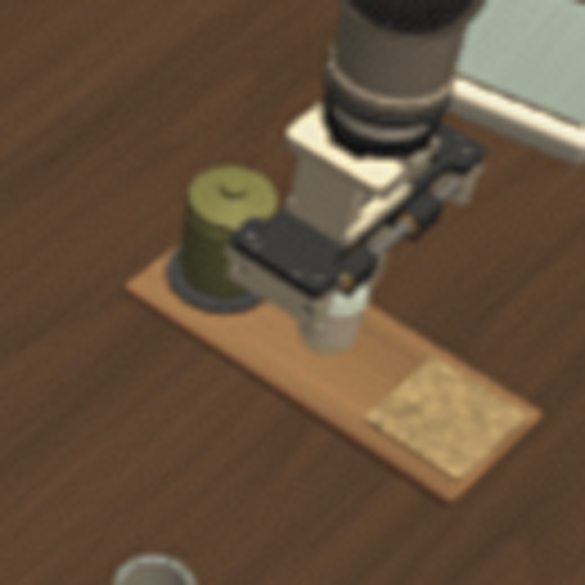

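Jar stands on its coaster; the bottle, at about (330,325) in the crop, hangs over the middle of the board. Lowering it.

Call:
apply_moves(rows=[[[0.3,0.2,0.1],0,3.0],[[0.3,0.4,0.1],0,3.0],[[0.3,0.6,0.1],0,3.0],[[0.3,0.7,0.1],0,3.0],[[0.3,0.8,0.1],0,3.0]])

```text
time: 13.75
tool_pos: [485.8, 279.6, 56.7]
tcp_rot: [-1.583, 0.012, -0.003]
contact_force: [-0.5, 0.9, -1.2]
grip_width: 41.0
```

Call:
apply_moves(rows=[[[0,0.1,0],0,3.0],[[0,0.2,0],0,3.0]])

```text
time: 14.0
tool_pos: [486.1, 279.6, 55.9]
tcp_rot: [-1.583, 0.011, -0.003]
contact_force: [-4.2, -2.5, 15.0]
grip_width: 41.5
```

Contact. Releasing.

Call:
apply_moves(rows=[[[0,0,0],0,5.0],[[0,0,0],0,6.5],[[0,0,0],0,8.0],[[0,-4,0],0,9.18],[[0,-10,0],0,9.18]])

```text
time: 14.62
tool_pos: [486.0, 280.3, 155.2]
tcp_rot: [-1.585, 0.015, -0.003]
contact_force: [1.5, 0.8, -0.8]
grip_width: 85.4
```

```bash
python3 -c "
from h import *
plan(611.5,-241,200,147.8)"
```

```text
t 14.62 pos [486.  280.3 155.2] rpy [-1.585  0.015 -0.003] jaw 89.8 w 85.4 F [ 1.5  0.8 -0.8] q6 [ 0.39 -1.17]
shift [ 12.65  -3.94 -52.15] turn -1.012
```

```bash
python3 -c "
from h import *
plan(611.5,-241,200,57.8)"
```

```text
t 14.62 pos [486.  280.3 155.2] rpy [-1.585  0.015 -0.003] jaw 89.8 w 85.4 F [ 1.5  0.8 -0.8] q6 [ 0.39 -1.17]
shift [ 12.65  -3.94 -52.15] turn 0.559
```

Call:
apply_moves(rows=[[[1,-3,-4],0.05,9.18],[[2,-4,-10],0.15,9.18],[[3.5,-4,-16],0.25,9.18],[[5,-4,-22],0.35,9.18],[[6.5,-4,-28],0.45,9.18]])

```text
time: 15.25
tool_pos: [551.0, -1.2, 198.2]
tcp_rot: [-1.59, 0.007, -0.456]
contact_force: [0.4, 1.6, 0.0]
grip_width: 91.8
```

```bash
python3 -c "
from h import *
plan(611.5,-241,160,57.8)
for n in ('top','scene'):
    cv2.imwrite(f'pics/m_{n}.png',vision.capture(n)[:,:,::-1])"
```

```text
t 15.25 pos [551.   -1.2 198.2] rpy [-1.59   0.007 -0.456] jaw 63.9 w 91.8 F [0.4 1.6 0. ] q6 [-0.13 -1.24]
shift [ 16.03   4.06 -18.79] turn 0.106
```

View pics/m_top.png

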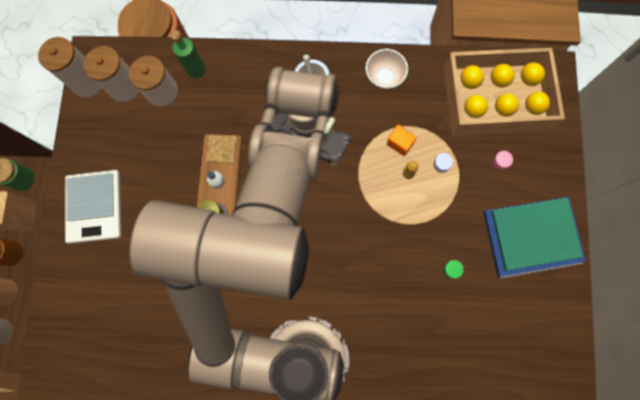

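View pics/m_scene.png

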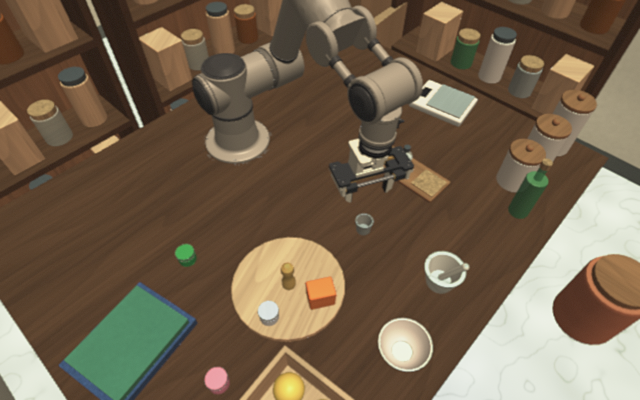

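The top view shows the bottle standing mid-board at about (214,178). The mill at (411,169) and the tin at (443,162) have not moved, nor has the cup, at (364,223) in the scene view. Moving to the container.

Call:
apply_moves(rows=[[[3.5,0.5,-4],0.03,9.18],[[7.5,1,-8.6],0.06,9.18],[[11.5,2,-13.2],0.1,9.18],[[15,3,-17.5],0.106,9.18],[[16.1,4,-18.9],0.106,9.18]])

```text
time: 15.98
tool_pos: [611.5, -249.0, 159.8]
tcp_rot: [-1.592, 0.004, -0.57]
contact_force: [0.2, 0.2, -0.0]
grip_width: 91.6
```

```bash
python3 -c "
from h import *
plan(611.5,-241,75,57.8)
s=vision.capture('scene')[:,:,::-1]
cv2.imwrite('pics/g4.png',cv2.resize(s[190:340,245:395],None,fx=4,fy=4,interpolation=cv2.INTER_CUBIC))
"
```

```text
t 15.97 pos [ 611.5 -249.   159.8] rpy [-1.592  0.004 -0.57 ] jaw 57.4 w 91.6 F [ 0.2  0.2 -0. ] q6 [-0.49 -1.49]
shift [-0.4   8.46  0.86] turn -0.008
```

View pics/g4.png

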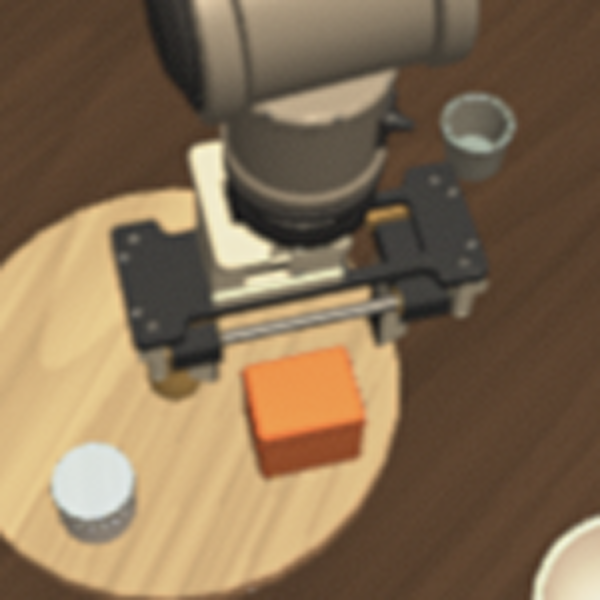

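Call:
apply_moves(rows=[[[-0.4,1,0.9],0,9.18],[[-0.4,4,0.9],0,9.18],[[-0.4,7,0.9],0,9.18],[[-0.4,8,0.9],0,9.18],[[-0.4,8,0.9],0,9.18]])

```text
time: 16.65
tool_pos: [611.1, -239.2, 77.9]
tcp_rot: [-1.592, 0.007, -0.568]
contact_force: [-0.1, -0.9, 0.2]
grip_width: 92.0
```

```bash
python3 -c "
from h import *
plan(611.5,-241,79,57.8)
s=vision.capture('scene')[:,:,::-1]
cv2.imwrite('pics/g5.png',cv2.resize(s[190:340,245:395],None,fx=4,fy=4,interpolation=cv2.INTER_CUBIC))
"
```

```text
t 16.65 pos [ 611.1 -239.2   77.9] rpy [-1.592  0.007 -0.568] jaw 57.5 w 92.0 F [-0.1 -0.9  0.2] q6 [-0.48 -1.47]
shift [ 0.13 -0.1  -0.14] turn -0.006
```

View pics/g5.png

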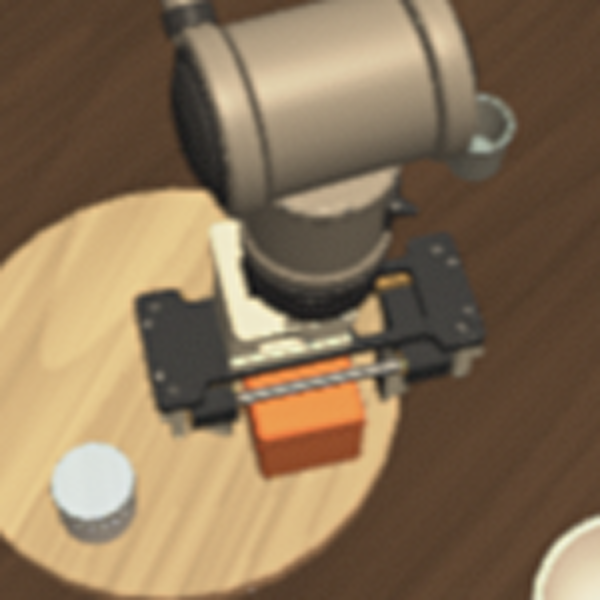

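Call:
apply_moves(rows=[[[0,0,0],0,5.5],[[0,0,0],0,5.5],[[0,0,0],0,5.5],[[0,0,0],0,5.5],[[0,0,0],0,5.5]])

```text
time: 17.32
tool_pos: [611.8, -240.1, 79.5]
tcp_rot: [-1.592, 0.004, -0.569]
contact_force: [-1.5, -0.2, 5.5]
grip_width: 66.2
```

```bash
python3 -c "
from h import *
plan(586,279,200,90)"
```

```text
t 17.32 pos [ 611.8 -240.1   79.5] rpy [-1.592  0.004 -0.569] jaw 57.4 w 66.2 F [-1.5 -0.2  5.5] q6 [-0.48 -1.47]
shift [-30.18 -12.83  42.08] turn -0.569
```

Call:
apply_moves(rows=[[[0,-1,0],0,5.5],[[0,-4,0],0,5.5],[[0,-8,0],0,5.5],[[0,-12,0],0,5.5],[[-1,-13,1.4],0,5.5]])

```text
time: 17.95
tool_pos: [613.7, -221.6, 212.0]
tcp_rot: [-1.592, -0.001, -0.57]
contact_force: [-0.8, 0.2, -2.0]
grip_width: 66.0
```

```bash
python3 -c "
from h import *
plan(586,279,200,90)
s=vision.capture('scene')[:,:,::-1]
cv2.imwrite('pics/g6.png',cv2.resize(s[140:340,225:425],None,fx=3,fy=3,interpolation=cv2.INTER_CUBIC))
"
```

```text
t 17.95 pos [ 613.7 -221.6  212. ] rpy [-1.592e+00 -1.000e-03 -5.700e-01] jaw 57.3 w 66.0 F [-0.8  0.2 -2. ] q6 [-0.45 -1.45]
shift [-29.36   0.32  40.65] turn -0.57
```

View pics/g6.png

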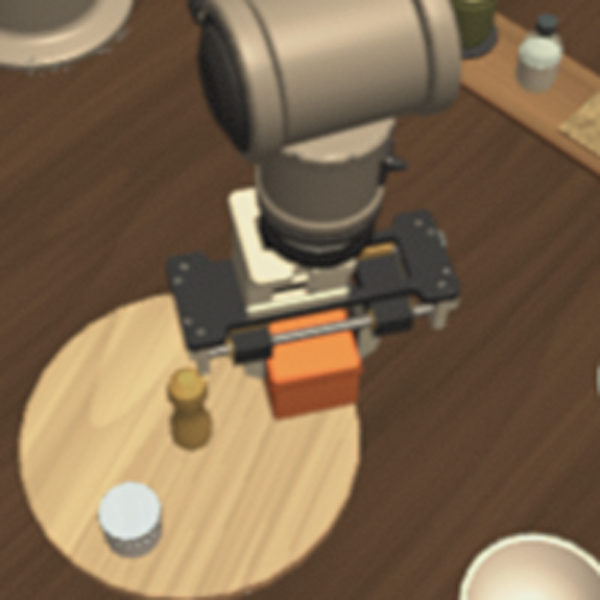

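The container is held level at about (315,365) in the crop; the mill stands at (190,410) and the tin at (131,515). Carrying it over.

Call:
apply_moves(rows=[[[-3,0,4],-0.06,5.5],[[-6.3,0,8.7],-0.12,5.5],[[-9.6,0,13.4],-0.19,5.5],[[-12.9,0,18.1],-0.26,5.5],[[-16.2,0,22.8],-0.33,5.5]])

```text
time: 18.62
tool_pos: [597.9, 63.8, 205.0]
tcp_rot: [-1.589, 0.012, -0.235]
contact_force: [1.4, -0.4, -1.8]
grip_width: 65.7
```

```bash
python3 -c "
from h import *
plan(586,279,180,90)"
```

```text
t 18.62 pos [597.9  63.8 205. ] rpy [-1.589  0.012 -0.235] jaw 76.5 w 65.7 F [ 1.4 -0.4 -1.8] q6 [-0.01 -1.34]
shift [-6.14  2.19 20.69] turn -0.235
```

Call:
apply_moves(rows=[[[-1.5,0.5,5],-0.06,5.5],[[-3,1,10],-0.12,5.5],[[-4.5,1.5,15],-0.19,5.5],[[-5.8,2,19],-0.235,5.5],[[-6.2,2,20.6],-0.235,5.5]])

```text
time: 19.25
tool_pos: [582.8, 280.9, 179.1]
tcp_rot: [-1.587, 0.021, 0.003]
contact_force: [-0.3, -0.2, -1.7]
grip_width: 66.1
```

```bash
python3 -c "
from h import *
plan(585.5,278.5,72,90)"
```

```text
t 19.25 pos [582.8 280.9 179.1] rpy [-1.587  0.021  0.003] jaw 90.2 w 66.1 F [-0.3 -0.2 -1.7] q6 [ 0.33 -1.24]
shift [ 0.49 10.71 -0.06] turn 0.004
```

Call:
apply_moves(rows=[[[0.3,3,0],0,5.5],[[0.4,7,0],0,5.5],[[0.5,10,0],0,5.5],[[0.5,10.6,0],0,5.5],[[0.5,10.6,0],0,5.5]])

```text
time: 19.88
tool_pos: [585.7, 278.8, 73.1]
tcp_rot: [-1.588, 0.021, 0.002]
contact_force: [-0.2, -0.7, -1.7]
grip_width: 66.1
```

```bash
python3 -c "
from h import *
plan(585.5,278.5,66,90)
s=vision.capture('scene')[:,:,::-1]
cv2.imwrite('pics/p4.png',cv2.resize(s[90:220,350:480],None,fx=4.5,fy=4.5,interpolation=cv2.INTER_CUBIC))
"
```

```text
t 19.88 pos [585.7 278.8  73.1] rpy [-1.588  0.021  0.002] jaw 90.2 w 66.1 F [-0.2 -0.7 -1.7] q6 [ 0.33 -1.24]
shift [-0.    0.71 -0.02] turn 0.003
```

View pics/p4.png

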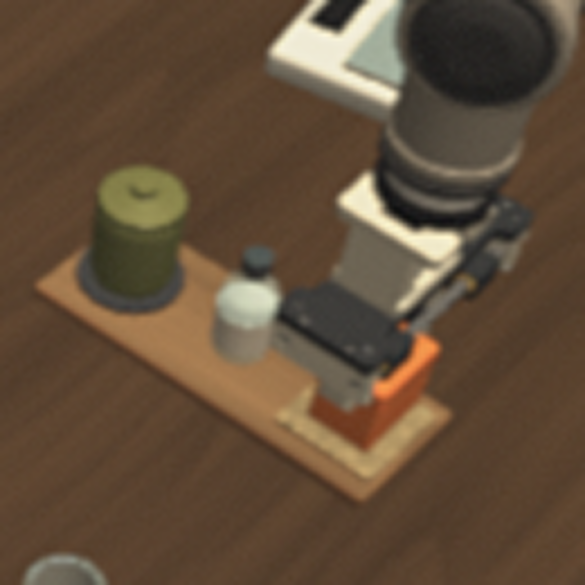

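Call:
apply_moves(rows=[[[0,0.2,0],0,5.5],[[0,0.4,0],0,5.5],[[0,0.6,0],0,5.5],[[0,0.7,0],0,5.5],[[0,0.7,0],0,5.5]])

```text
time: 20.55
tool_pos: [586.1, 279.0, 67.1]
tcp_rot: [-1.587, 0.019, 0.003]
contact_force: [0.5, -0.3, -1.3]
grip_width: 65.7
```

Call:
apply_moves(rows=[[[0,0.1,0],0,5.5],[[0,0.15,0],0,5.5],[[0,0.2,0],0,5.5]])

```text
time: 20.92
tool_pos: [586.0, 279.0, 66.8]
tcp_rot: [-1.587, 0.019, 0.003]
contact_force: [-6.7, -1.9, 12.0]
grip_width: 66.1
```

Call:
apply_moves(rows=[[[0,0,0],0,7.5],[[0,0,0],0,8.5],[[0,0,0],0,9.18],[[-0.1,-4,0],0,9.18],[[-0.2,-10,0],0,9.18]])

```text
time: 21.55
tool_pos: [584.8, 280.2, 165.5]
tcp_rot: [-1.589, 0.024, 0.003]
contact_force: [1.4, 0.2, 0.2]
grip_width: 91.3
```

```bash
python3 -c "
from h import *
plan(554.5,-361.5,160,18)
print(np.degrees(np.arctan2(-361.5+268.5,554.5-524)))"
```

```text
t 21.55 pos [584.8 280.2 165.5] rpy [-1.589  0.024  0.003] jaw 90.2 w 91.3 F [1.4 0.2 0.2] q6 [ 0.33 -1.24]
shift [ -3.18   1.77 -64.14] turn 1.26
-71.84273452562068
```

Call:
apply_moves(rows=[[[-0.2,-2.5,-5],0.1,9.18],[[-0.5,-2.5,-11],0.25,9.18],[[-0.8,-2,-17],0.4,9.18],[[-1.1,-2,-23],0.55,9.18],[[-1.4,-2,-29],0.7,9.18]])

```text
time: 22.18
tool_pos: [571.8, -11.3, 191.0]
tcp_rot: [-1.6, 0.006, -0.702]
contact_force: [0.1, 0.4, 0.6]
grip_width: 91.6
```

```bash
python3 -c "
from h import *
plan(554.5,-361.5,180,18)"
```

```text
t 22.18 pos [571.8 -11.3 191. ] rpy [-1.6    0.006 -0.702] jaw 49.8 w 91.6 F [0.1 0.4 0.6] q6 [-0.14 -1.  ]
shift [ 21.3    1.76 -27.81] turn 0.555
```

Call:
apply_moves(rows=[[[3.6,0,-4.7],0.1,9.18],[[7.2,0,-9.4],0.2,9.18],[[10.8,0.2,-14.1],0.3,9.18],[[14.4,0.5,-18.8],0.4,9.18],[[18,0.8,-23.5],0.5,9.18]])

```text
time: 22.8
tool_pos: [557.1, -309.0, 188.4]
tcp_rot: [-1.599, -0.008, -1.205]
contact_force: [0.9, 0.4, -0.2]
grip_width: 92.2
```

```bash
python3 -c "
from h import *
plan(554.5,-361.5,110,18)"
```

```text
t 22.8 pos [ 557.1 -309.   188.4] rpy [-1.599 -0.008 -1.205] jaw 20.9 w 92.2 F [ 0.9  0.4 -0.2] q6 [-0.61 -0.97]
shift [ 4.74  7.94 -1.89] turn 0.051
```

Call:
apply_moves(rows=[[[3,0,-1.2],0.05,9.18],[[4.7,1,-1.9],0.05,9.18],[[4.7,4,-1.9],0.05,9.18],[[4.7,7,-1.9],0.05,9.18],[[4.7,8,-1.9],0.05,9.18]])

```text
time: 23.42
tool_pos: [553.5, -359.4, 106.6]
tcp_rot: [-1.601, -0.006, -1.253]
contact_force: [0.3, -0.3, -0.5]
grip_width: 91.9
```

```bash
python3 -c "
from h import *
plan(554.5,-361.5,51,18)
s=vision.capture('scene')[:,:,::-1]
cv2.imwrite('pics/g7.png',cv2.resize(s[220:370,205:355],None,fx=4,fy=4,interpolation=cv2.INTER_CUBIC))
"
```

```text
t 23.43 pos [ 553.5 -359.4  106.6] rpy [-1.601 -0.006 -1.253] jaw 18.2 w 91.9 F [ 0.3 -0.3 -0.5] q6 [-0.68 -0.98]
shift [0.2  5.56 0.2 ] turn 0.003
```

View pics/g7.png

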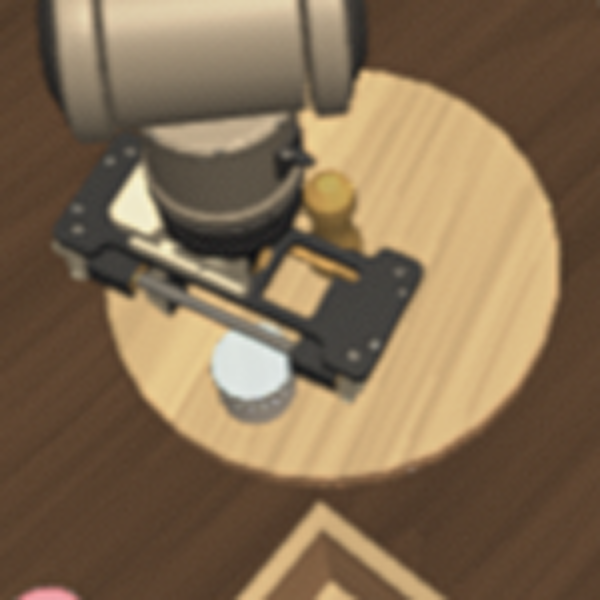

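Call:
apply_moves(rows=[[[0.2,2,0.2],0,9.18],[[0.2,4,0.2],0,9.18],[[0.2,5,0.2],0,9.18],[[0.2,5.5,0.2],0,9.18],[[0.2,5.5,0.2],0,9.18]])

```text
time: 24.1
tool_pos: [554.8, -361.8, 51.7]
tcp_rot: [-1.6, -0.006, -1.254]
contact_force: [0.4, 0.3, 0.2]
grip_width: 92.1
```

Call:
apply_moves(rows=[[[0,0,0],0,3.5],[[0,0,0],0,3.5],[[0,0,0],0,3.5],[[0,0,0],0,3.5],[[0,0,0],0,3.5]])

```text
time: 24.72
tool_pos: [554.9, -361.8, 51.8]
tcp_rot: [-1.6, -0.006, -1.254]
contact_force: [-0.3, 0.2, 0.5]
grip_width: 47.8
```

Call:
apply_moves(rows=[[[0,0,0],0,3.5],[[0,0,0],0,3.5]])

```text
time: 24.98
tool_pos: [554.9, -361.8, 51.8]
tcp_rot: [-1.6, -0.006, -1.254]
contact_force: [0.7, -0.7, 0.8]
grip_width: 47.6
```

```bash
python3 -c "
from h import *
plan(554.5,-361.5,51,18)"
```

```text
t 24.98 pos [ 554.9 -361.8   51.8] rpy [-1.6   -0.006 -1.254] jaw 18.2 w 47.6 F [ 0.7 -0.7  0.8] q6 [-0.68 -0.98]
shift [-0.04  0.08 -0.03] turn 0.003
```

Call:
apply_moves(rows=[[[0,-1,0],0,3.5],[[0,-4,0],0,3.5],[[0,-8.5,0],0,3.5],[[0,-13,0],0,3.5],[[-1,-16,0.5],0,3.5]])

```text
time: 25.6
tool_pos: [560.9, -349.1, 214.8]
tcp_rot: [-1.598, -0.009, -1.255]
contact_force: [0.5, 0.2, -0.4]
grip_width: 48.1
```

```bash
python3 -c "
from h import *
plan(586,279,210,90)
for n in ('top','scene'):
    cv2.imwrite(f'pics/n_{n}.png',vision.capture(n)[:,:,::-1])
t=cv2.imread('pics/n_top.png')
cv2.imwrite('pics/n_c.png',cv2.resize(t[115:255,170:330],None,fx=4,fy=4,interpolation=cv2.INTER_CUBIC))"
```

```text
t 25.6 pos [ 560.9 -349.1  214.8] rpy [-1.598 -0.009 -1.255] jaw 18.1 w 48.1 F [ 0.5  0.2 -0.4] q6 [-0.66 -0.97]
shift [-58.92  -0.68  21.9 ] turn -1.255
```

View pics/n_c.png

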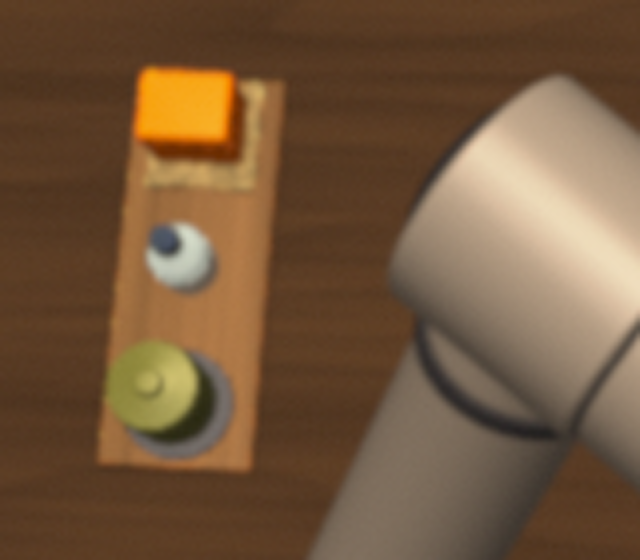

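View pics/n_scene.png

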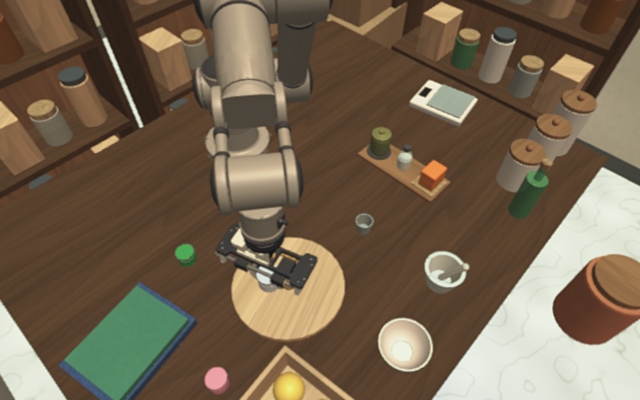

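```bash
python3 -c "
from h import *
t=cv2.imread('pics/n_top.png')
c=blob(t,(10,200,200),(25,255,255),(195,125,240,160)); P=ray('top',c,79)[:,:2]
print(cv2.minAreaRect(P.astype(np.float32)), (P.min(0)+P.max(0))/2, P.min(0),P.max(0))
k=lambda x,y:(170+(x+.5)/4-.5,115+(y+.5)/4-.5)
print('knob',ray('top',[k(149,383)],101),'cap',ray('top',[k(165,240)],101))
print('cont corners',ray('top',[k(142,68),k(235,72),k(232,144),k(135,138)],79).round(1),ray('top',[k(142,68),k(235,72),k(232,144),k(135,138)],79).mean(0))
print('board',ray('top',[k(138,68),k(286,82),k(251,470),k(98,464)],12).round(1))
"
```

```text
((588.7626342773438, 279.7703857421875), (50.11408615112305, 65.07508850097656), 1.8455212116241455) [587.93308083 279.67206387] [562.8024898  247.19842971] [613.06367185 312.14569804]
knob [[384.90226531 280.48854394 101.        ]] cap [[484.04215474 278.29216768 101.        ]]
cont corners [[613.9 311.8  79. ]
 [613.  245.4  79. ]
 [560.1 243.1  79. ]
 [562.3 312.   79. ]] [587.34647941 278.05989199  79.        ]
board [[636.5 334.   12. ]
 [629.1 222.7  12. ]
 [340.4 225.9  12. ]
 [340.4 335.9  12. ]]
```

Call:
apply_moves(rows=[[[-5,0,1.8],-0.1,3.5],[[-10,0,3.7],-0.2,3.5],[[-15.5,0,5.7],-0.32,3.5],[[-21,0,7.8],-0.44,3.5],[[-26.5,0,9.8],-0.56,3.5]])

```text
time: 26.32
tool_pos: [571.9, -64.5, 209.8]
tcp_rot: [-1.599, 0.003, -0.689]
contact_force: [0.6, 0.5, -1.0]
grip_width: 47.5
```

```bash
python3 -c "
from h import *
plan(587.5,279,200,90)"
```

```text
t 26.32 pos [571.9 -64.5 209.8] rpy [-1.599  0.003 -0.689] jaw 50.5 w 47.5 F [ 0.6  0.5 -1. ] q6 [-0.23 -1.11]
shift [-20.64   0.27  27.52] turn -0.689
```

Call:
apply_moves(rows=[[[-3.5,0,4.7],-0.12,3.5],[[-7.1,0,9.5],-0.24,3.5],[[-10.7,0,14.3],-0.36,3.5],[[-14.3,0,19.1],-0.5,3.5],[[-17.8,0,23.8],-0.64,3.5]])

```text
time: 26.95
tool_pos: [585.3, 234.0, 202.5]
tcp_rot: [-1.592, 0.021, -0.045]
contact_force: [0.3, -0.1, -0.6]
grip_width: 48.0
```

```bash
python3 -c "
from h import *
plan(587.5,279,150,90)"
```

```text
t 26.95 pos [585.3 234.  202.5] rpy [-1.592  0.021 -0.045] jaw 87.5 w 48.0 F [ 0.3 -0.1 -0.6] q6 [ 0.27 -1.26]
shift [0.12 5.15 4.62] turn -0.044
```

Call:
apply_moves(rows=[[[0.1,0.5,4],-0.044,3.5],[[0.1,3,4.6],-0.044,3.5],[[0.2,6,4.6],-0.044,3.5],[[0.2,8.5,4.7],-0.044,3.5],[[0.2,8.5,4.7],-0.044,3.5]])

```text
time: 27.58
tool_pos: [585.8, 278.3, 113.4]
tcp_rot: [-1.593, 0.028, -0.001]
contact_force: [0.0, -0.2, 0.4]
grip_width: 47.7
```

```bash
python3 -c "
from h import *
plan(587.5,279,101,90)
s=vision.capture('scene')[:,:,::-1]
cv2.imwrite('pics/p5.png',cv2.resize(s[90:220,350:480],None,fx=4.5,fy=4.5,interpolation=cv2.INTER_CUBIC))
"
```

```text
t 27.57 pos [585.8 278.3 113.4] rpy [-1.593e+00  2.800e-02 -1.000e-03] jaw 90.0 w 47.7 F [ 0.  -0.2  0.4] q6 [ 0.33 -1.23]
shift [0.2  1.23 0.1 ] turn -0.0
```

View pics/p5.png

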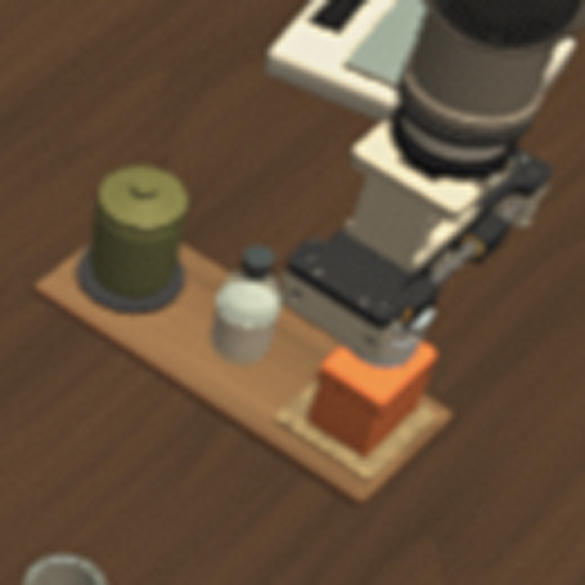

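Call:
apply_moves(rows=[[[0.1,0.3,0.1],0,3.5],[[0.2,0.6,0.1],0,3.5],[[0.2,0.9,0.1],0,3.5],[[0.2,1.05,0.1],0,3.5],[[0.2,1.1,0.1],0,3.5]])

```text
time: 28.25
tool_pos: [588.7, 279.4, 104.2]
tcp_rot: [-1.592, 0.025, -0.001]
contact_force: [0.6, -0.1, -1.4]
grip_width: 47.5
```

Call:
apply_moves(rows=[[[-0.1,0.1,0],0,3.5],[[-0.1,0.2,0],0,3.5],[[-0.1,0.25,0],0,3.5],[[-0.1,0.3,0],0,3.5]])

```text
time: 28.75
tool_pos: [587.6, 279.3, 101.3]
tcp_rot: [-1.592, 0.025, -0.001]
contact_force: [0.6, -0.5, 1.8]
grip_width: 47.7
```

Call:
apply_moves(rows=[[[0,0.08,0],0,3.5],[[0,0.1,0],0,3.5]])

```text
time: 29.0
tool_pos: [587.9, 279.3, 101.1]
tcp_rot: [-1.592, 0.023, -0.001]
contact_force: [-0.9, -0.7, 6.9]
grip_width: 47.6
```

Contact on the container's lid. Releasing and going up.

Call:
apply_moves(rows=[[[0,0,0],0,5.5],[[0,0,0],0,7.0],[[0,0,0],0,8.5],[[-0.1,-3,0],0,9.18],[[-0.2,-8,0],0,9.18]])

```text
time: 29.62
tool_pos: [586.7, 280.6, 179.7]
tcp_rot: [-1.594, 0.028, -0.001]
contact_force: [0.3, 0.6, 0.9]
grip_width: 89.7
```

Call:
apply_moves(rows=[[[0,0,-5],0,9.18],[[0,0,-11],0,9.18],[[0,0,-17],0,9.18],[[0,0,-23],0,9.18],[[0,0,-29],0,9.18]])

```text
time: 30.25
tool_pos: [586.4, -11.1, 186.4]
tcp_rot: [-1.593, 0.028, -0.001]
contact_force: [0.8, 0.1, 0.7]
grip_width: 91.7
```

```bash
python3 -c "
from h import *
for n in ('top','scene'):
    cv2.imwrite(f'pics/f_{n}.png',vision.capture(n)[:,:,::-1])
t=cv2.imread('pics/f_top.png');s=cv2.imread('pics/f_scene.png')
a=cv2.resize(t[115:245,185:265],None,fx=4,fy=4,interpolation=cv2.INTER_CUBIC);b=cv2.resize(s[110:240,340:460],None,fx=4,fy=4,interpolation=cv2.INTER_CUBIC)
cv2.imwrite('pics/f_c.png',np.hstack([a,b]));print(bot.get_obs()['tool_pos'])"
```

```text
[586.61708316 -15.05307391 186.37938422]
```

View pics/f_c.png

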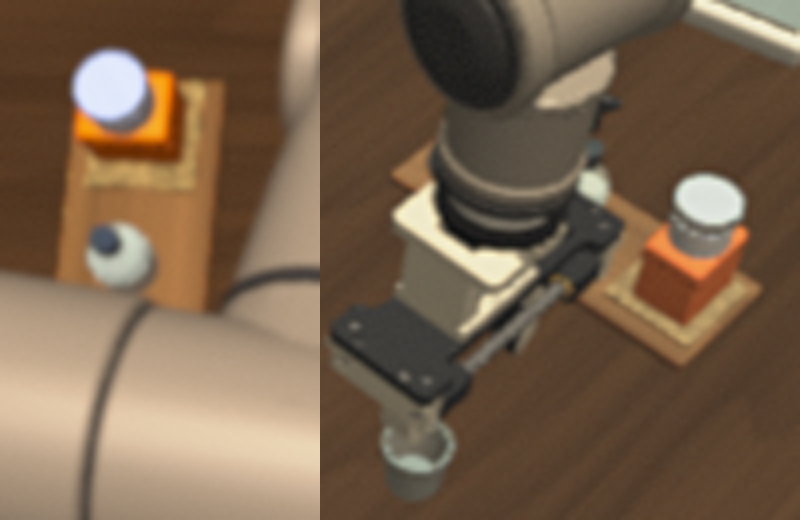

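View pics/f_scene.png

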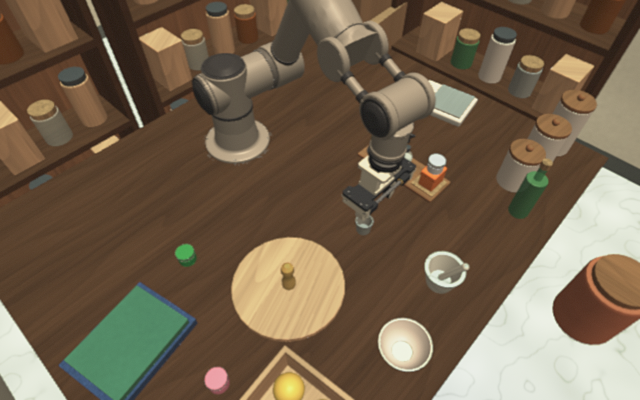

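The tin stands on the container, at (110,87) in the left panel. Moving the arm further off to check the whole layout.

Call:
apply_moves(rows=[[[0,-1,-5],0,9.18],[[0,-1,-11],0,9.18],[[0,-1,-17],0,9.18],[[0,-1,-20],0,9.18],[[0,-1,-20],0,9.18]])

```text
time: 30.98
tool_pos: [585.4, -216.5, 200.8]
tcp_rot: [-1.595, 0.028, -0.01]
contact_force: [-0.6, 0.1, 0.6]
grip_width: 91.9
```

```bash
python3 -c "
from h import *
for n in ('top','scene'):
    cv2.imwrite(f'pics/e_{n}.png',vision.capture(n)[:,:,::-1])
t=cv2.imread('pics/e_top.png');s=cv2.imread('pics/e_scene.png')
a=cv2.resize(t[115:245,185:265],None,fx=4,fy=4,interpolation=cv2.INTER_CUBIC);b=cv2.resize(s[110:240,340:460],None,fx=4,fy=4,interpolation=cv2.INTER_CUBIC)
cv2.imwrite('pics/e_c.png',np.hstack([a,b]));o=bot.get_obs();print(o['tool_pos'],o['time'])
c=blob(t,(95,10,200),(130,90,255),(195,120,232,150));P=ray('top',c,119)[:,:2].astype(np.float32);print('tin',cv2.minEnclosingCircle(P),cv2.minAreaRect(P))
"
```

```text
[ 585.64954926 -213.89851081  200.99136325] 31.075
tin ((588.4910888671875, 280.21856689453125), 23.98027992248535) ((588.4932861328125, 280.2216796875), (46.6358642578125, 44.159027099609375), 4.979391098022461)
```

View pics/e_c.png

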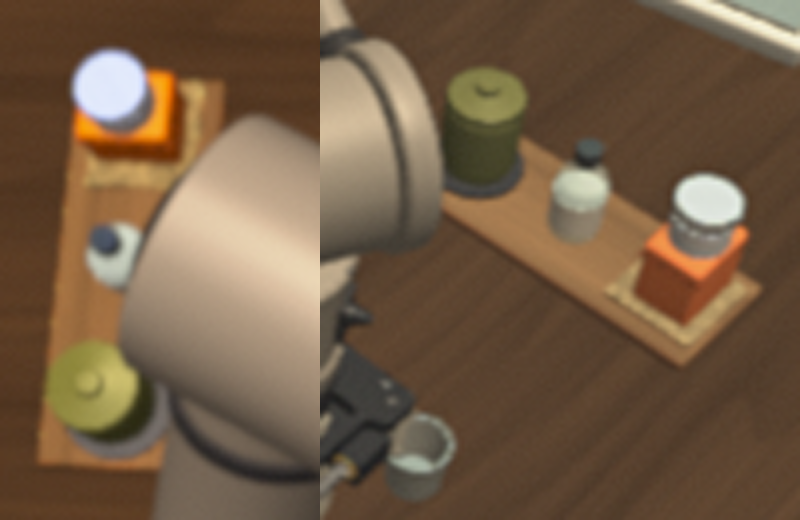

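View pics/e_top.png

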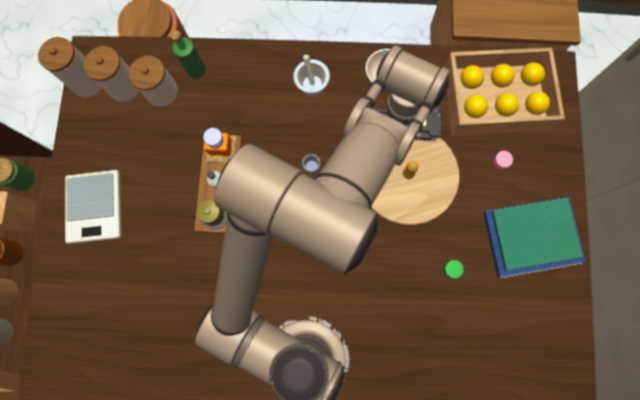

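All four stand upright in place, and the mill (411,169) and cup (311,163) are at their starting pixels. Handing in.

```bash
python3 -c "
from h import *
order.close_job(); print(bot.get_obs()['time'])"
```

```text
the job is handed in; nothing more can be done
the job is handed in; nothing more can be done
```

The spice set is laid out on the board and the job is handed in, with the clock at about 31 s. I moved the jar, then the bottle, the container and the tin, each gripped once and lowered until the wrist force showed contact. No verdict was reported.

Positions from the top camera. The tin was measured in the last picture; the other three were measured after the container was set down, before the tin.

| Item | Measured (mm) | Target (mm) | Limit (mm) |
|---|---|---|---|
| Jar | (384.9, 280.5) | round coaster (385, 281) | 12 |
| Bottle | (484, 278) | board centre (485, 280) | 15 |
| Container | (588, 279) | square coaster (586, 279) | 12 |
| Tin | (588.5, 280.2) | container centre (588, 279) | 10 |

- **Final look:** all four stand upright in the last pictures and the open gripper is clear of everything. The pepper mill and the measuring cup appear where they started.
- **Disagreement:** the scene camera read about 2 mm in x and 5 mm in y away from the top camera. When I compared the fingertips with the reported tool pose, the scene camera was off by about the same amount, so I used the top camera throughout.
- **Tool tilt:** the tool drifted about 0.03 rad from vertical by the end, well under the 0.12 rad limit for the objects.

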